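# Pop the battery hatch of the red bench pack

## Task

Press the brick-red hatch of the battery pack once at its round mark, all the way in with the closed fingertips, then let go so that it pops up and stays open for a battery change. Finish clear of it with the hatch standing open. Grasp and lift nothing, do not shove the packs about, and leave the blue hatch shut and the other things where they are.

Things in the scene. Friction and masses are not known exactly. Their poses are not given: they have to be found in the camera images.
- pack_red: loose cream battery pack with a brick-red front panel, 150 (x) by 120 (y) mm, 1.8 kg. Origin at the centre of its underside, x from front to back, z up. Casing top 62 mm above the table; the brick-red hatch in it, 96 (x) by 84 by 8 mm, is hinged on its back edge, 52 mm behind the origin; when shut its top is 70 mm above the table, its front edge 44 mm in front of the origin
- hatch_red (a joint): hinge angle of the brick-red hatch, rad: 0 shut and latched, negative while pressed in (stop at -0.075), 1.1 standing open, front edge up. After a full press (to the stop) and release a spring swings it up to 1.1 in about 1 s and it stays there; it may push on a finger in its way. A second full press latches it shut for good; a press of under half the travel leaves it latched
- hatch_red_press (a point): centre of the round white press mark on top of the brick-red hatch, 78 mm in front of the hinge, 18 mm behind the front edge, 70 mm above the table when shut; moves with the hatch, axes as the pack's when shut. Pressed here the hatch gives 6 mm at 3 to 4 N, then stops hard
- pack_blue: loose cream battery pack with a blue front panel, 150 (x) by 120 (y) mm, 1.8 kg. Origin at the centre of its underside, x from front to back, z up. Casing top 62 mm above the table; the blue hatch in it, 96 (x) by 84 by 8 mm, is hinged on its back edge, 52 mm behind the origin; when shut its top is 70 mm above the table, its front edge 44 mm in front of the origin
- hatch_blue (a joint): hinge angle of the blue hatch, rad: 0 shut and latched, negative while pressed in (stop at -0.075), 1.1 standing open, front edge up. Same latch as the red one; to be left shut.
- hatch_blue_press (a point): centre of the round white press mark on top of the blue hatch, 78 mm in front of the hinge, 18 mm behind the front edge, 70 mm above the table when shut; moves with the hatch, axes as the pack's when shut. Pressed here the hatch gives 6 mm at 3 to 4 N, then stops hard
- cell: bystander: spare green battery cell standing upright, 26 mm across, 50 mm tall. Origin at the underside
- jar: bystander: small amber jar with white cap, 40 mm across, 45 mm tall. Origin at the underside
- carrier: bystander: flat black chip carrier box, 90 x 90 x 22 mm. Origin at the underside
- driver: bystander: screwdriver lying on the table. Origin at the underside
- tweezers: bystander: steel tweezers lying on the table, about 120 mm long, 8 mm thick. Origin at the underside
- solvent: bystander: white squeeze bottle with blue cap, 56 mm across, 130 mm tall. Origin at the underside
- dish: bystander: shallow steel dish, 80 mm across, 20 mm tall. Origin at the underside

How it is judged:
By the outcome, as a careful person would: the job done as asked, in the order asked, and still so for the second after the job is handed in, with the robot touching nothing.
It also fails if it takes over 32 s, if anything falls off the work surface, if the arm or the gripper's body presses on something with over 40 N, if the wrist force passes 120 N, or if a joint passes its speed limit or range.

## Robot

A 6-joint arm with a two-finger parallel gripper is mounted at the origin on the work surface. World frame = base frame: x ahead of the robot, y to its left, z up, the work surface at z = 0. Lengths are in mm, angles in degrees, forces in N, time in s.
With the tool pointing down it reaches from about 350 to 850 mm from the base axis. Payload 8.1 kg.
Tool frame: the origin (TCP) lies on the centre line of the jaws, within the pads' length; the fingertips stand 11 mm ahead of it and the grasp point (between the pads) lies 8 mm behind it; z points along the fingers, y is the direction in which the jaws open and shut (so a half turn about z gives the same grasp; the last joint's range is limited). The gripper opens to 85 mm and grips with 20 to 120 N. Pads are 22 mm wide; open, the fingers measure 114 mm over their backs; the gripper's body (76 mm by 85 mm) begins 54 mm behind the grasp point. The pads swing forward as they close: fully open they stand 13 mm farther back than shut.
Start: joints at [71.711, 7.471, 85.268, -0, 87.261, -4.893], TCP at [138.983, 583.686, 242.292] pointing down, gripper open.
Joint ranges: [-169.43, 169.43], [-51.17, 129.36], [1.28, 143.12], [-76.62, 256.62], [0, 156.53], [-152.29, 152.29]. Speed limits (degrees/s): [136.94, 136.94, 159.86, 180, 180, 180].

## Interface

Orientations are given as [roll, pitch, yaw] about the fixed x, y, z axes, in that order (R = Rz(yaw) Ry(pitch) Rx(roll)).
In Python, from bench import telemetry, viewer, r gives the robot as it stands.
- The arm moves only by the shell command python3 -m inch 'ROWS' [FORCE]. ROWS is JSON, a list of rows, each a list of 3 entries, a list of its own where there are three numbers: the shift along the tool's x, y, z in cm, then the turn, a rotation vector about the tool's x, y, z in rad, then the opening, from 0 (shut) to 1 (fully open). A call has 1 to 20 rows; each row is the pose to reach, as a shift and turn from the pose commanded when the call began, along the tool's axes at that moment; what a row does not reach only later rows make up. A row lasts 1/10 s, in which the tool goes at most 50 mm and 8.59 degrees, less where a joint would pass 70% of its speed; a pose out of reach is approached as far as the arm can. A call with a gripper value outside its range is refused whole. The fingers move at their own pace and stop on an object; FORCE is the grip in N (left out, the last holds). Time passes only in rows, so rows that repeat a pose let the fingers close. It gives the time, the measured TCP pose, the force and the opening at its end, in the units of the state.
- telemetry.sense(): the state, without advancing time (a new reading comes with each control period).
- viewer.snapshot(name): name is "scene" or "top" or "wrist"; returns the picture (384x512x3 uint8, red, green, blue); there is no depth.
- viewer.camera_model(name): a dict with "fx", "fy", "cx", "cy" (pixels), "dist" ([k1, k2, p1, p2, k3] as OpenCV has them; the pictures are not rectified), "cam_to_world" (4x4, takes a point from camera to world coordinates); the wrist camera has in their place "mount" (4x4, takes a point from camera to tool coordinates, whose origin is the TCP and whose axes are the flange's). Camera axes: x right, y down, z forward; pixel columns grow to the right and rows downward; lengths in mm; the calibration is good to about 2 mm. A picture is of the moment at which its call begins: read the wrist's pose just before it. camera_model takes no time and is no camera call.
- r.hand_in(): hands the job in, once; it reports no verdict.
The state is a dict: "time": time; "joint_pos": joint angles; "qd": joint speeds; "joint_efforts": joint torques, N m; "tool_pos": TCP position; "tcp_rot": TCP orientation; "ft_force": force on the tool from outside, world axes, zero at the start; "wrist_torque": the same for the moment, N m; "finger_gap": finger opening in mm.
Only numpy, scipy, OpenCV 4.12 (cv2) and the standard library are available. Lean on these libraries where they do the work, as an engineer would, in place of code of your own. Each camera call takes 0.05 s, during which the arm holds its last target.

## Working session

There is one attempt and no reset: what is moved stays moved. The work goes in short steps, Python scripts to look and compute and a shell command to move; the robot and the scene stay as the last step left them, time stands still between calls to the robot, and variables do not carry over. Pictures are saved under pics/ and viewed, and the job is handed in when it is done.

```bash
ls; mkdir -p pics
python3 - <<'E'
from bench import telemetry, viewer, r
import cv2
print(telemetry.sense())
for n in("scene","top","wrist"):
    im=viewer.snapshot(n); cv2.imwrite(f"pics/a_{n}.png",im[:,:,::-1])
    print(n,viewer.camera_model(n))
E
```

```text
pics
{'time': 0.0, 'joint_pos': array([ 7.17117002e+01,  7.51434509e+00,  8.53294397e+01,  1.36099003e-03,
        8.72623668e+01, -4.89237923e+00]), 'qd': array([ 0.0121936 ,  0.08767003, -0.05721879,  0.11560912,  0.08325622,
       -0.03638258]), 'joint_efforts': array([ 2.66584226e-03, -5.69408834e+01, -5.00549591e+01,  1.08050128e-05,
        1.49672624e-02,  4.32974147e-06]), 'tool_pos': array([138.8024198 , 583.17616101, 241.25083995]), 'tcp_rot': array([-1.79894351e+02, -1.04074281e-02,  1.66604004e+02]), 'ft_force': array([-0.07643061,  0.11134808,  0.15375861]), 'wrist_torque': array([-0.02200372,  0.01720559,  0.0361936 ]), 'finger_gap': 85.29871016284186}
scene {'fx': 346.58122718188565, 'fy': 346.58122718188565, 'cx': 257.7093792223524, 'cy': 194.01676206187727, 'dist': array([0.00253886, 0.        , 0.        , 0.        , 0.        ]), 'cam_to_world': array([[ 2.26837887e-01,  7.36486695e-01, -6.37284804e-01,
         1.23029872e+03],
       [ 9.73752638e-01, -1.84078818e-01,  1.33868548e-01,
        -1.65431020e+02],
       [-1.87182284e-02, -6.50924218e-01, -7.589119
[... 507 characters left out ...]
77803e-03, -7.03603619e-02, -9.97475868e-01,
         1.14760607e+03],
       [ 0.00000000e+00,  0.00000000e+00,  0.00000000e+00,
         1.00000000e+00]])}
wrist {'fx': 312.04291799045296, 'fy': 312.04291799045296, 'cx': 254.13931278646513, 'cy': 197.5908709055638, 'dist': array([-0.08200211,  0.        ,  0.        ,  0.        ,  0.        ]), 'mount': array([[ 7.46843518e-04, -9.65395422e-01, -2.60789419e-01,
         6.64302603e+01],
       [ 9.99999719e-01,  7.38069029e-04,  1.31580667e-04,
         8.16735513e-01],
       [ 6.54532194e-05, -2.60789444e-01,  9.65395702e-01,
        -1.31709265e+02],
       [ 0.00000000e+00,  0.00000000e+00,  0.00000000e+00,
         1.00000000e+00]])}
```

View pics/a_top.png

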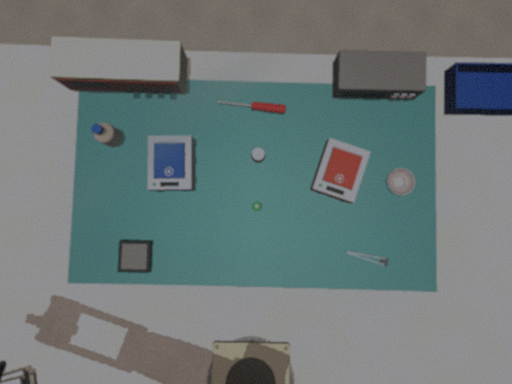

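View pics/a_scene.png

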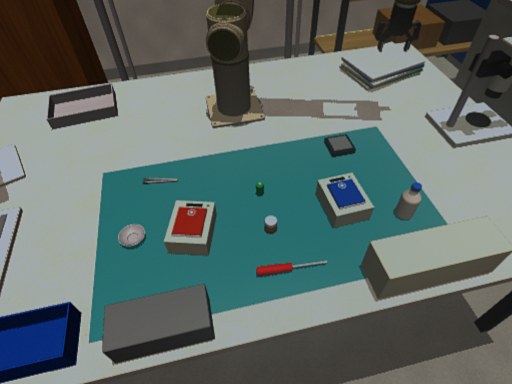

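View pics/a_wrist.png

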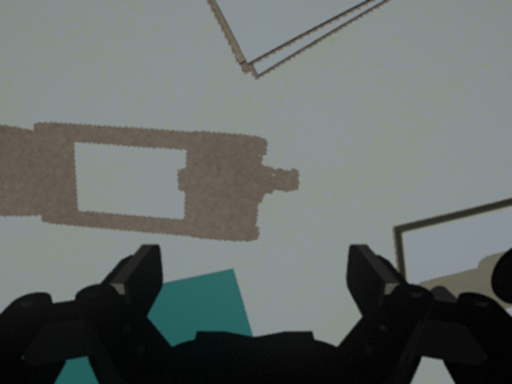

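The top view shows the red pack around (340,170), its mark near (339,179) and its front with a dark slot toward the robot at (335,190). The blue pack is at (170,163). Next I'll measure the mark in both fixed views.

```bash
cat > h.py <<'E'
import cv2,numpy as np
from bench import telemetry, viewer, r
def cast(cm,px,z,T=None):
    K=np.array([[cm['fx'],0,cm['cx']],[0,cm['fy'],cm['cy']],[0,0,1.]])
    u=cv2.undistortPoints(np.array(px,float).reshape(-1,1,2),K,cm['dist']).reshape(-1,2)
    T=cm['cam_to_world'] if T is None else T
    d=np.c_[u,np.ones(len(u))]@T[:3,:3].T; o=T[:3,3]
    return o+d*((z-o[2])/d[:,2])[:,None]
def redmask(im,hi=None):
    a=im.astype(int); return ((a[:,:,0]>90)&(a[:,:,0]>1.8*a[:,:,1])&(a[:,:,0]>1.8*a[:,:,2])).astype(np.uint8)
E
python3 - <<'E'
from h import *
for n,roi in(("top",(300,375,130,210)),("scene",(160,220,195,250))):
    im=cv2.imread(f"pics/a_{n}.png")[:,:,::-1]; m=redmask(im)
    k=np.zeros_like(m);k[roi[2]:roi[3],roi[0]:roi[1]]=1;m*=k
    c=max(cv2.findContours(m,0,2)[0],key=cv2.contourArea)
    rect=cv2.minAreaRect(c);box=cv2.boxPoints(rect)
    f=np.zeros_like(m);cv2.drawContours(f,[cv2.convexHull(c)],-1,1,-1)
    w=(f>0)&(m==0); w=w.astype(np.uint8); 
    nn,l,s,cen=cv2.connectedComponentsWithStats(w)
    cm=viewer.camera_model(n)
    B=cast(cm,box,70); print(n,rect,B.round(1).tolist())
    for i in range(1,nn):
        if s[i,4]>6: print(s[i],cen[i],cast(cm,[cen[i]],70).round(1))
    x,X,y,Y=roi[0],roi[1],roi[2],roi[3]
    cv2.imwrite(f"pics/b_{n}.png",cv2.resize(im[y-10:Y+10,x-10:X+10,::-1],None,fx=6,fy=6,interpolation=0))
E
```

```text
top ((342.1500244140625, 168.0500030517578), (28.776723861694336, 32.88768768310547), 18.434947967529297) [[568.4, -187.7, 70.0], [655.7, -215.2, 70.0], [632.3, -290.7, 70.0], [545.3, -262.9, 70.0]]
[334 173  11  12  94] [338.92553191 178.06382979] [[ 572.4 -230.6   70. ]]
scene ((188.60882568359375, 220.5852813720703), (31.522262573242188, 27.303955078125), 4.39870548248291) [[634.8, -290.3, 70.0], [537.0, -277.3, 70.0], [569.1, -186.8, 70.0], [664.2, -205.1, 70.0]]
[183 207  10   1  10] [187.5 207. ] [[ 551.7 -238.2   70. ]]
[187 209   9   7  39] [191.07692308 212.25641026] [[ 574.1 -229.8   70. ]]
```

View pics/b_top.png

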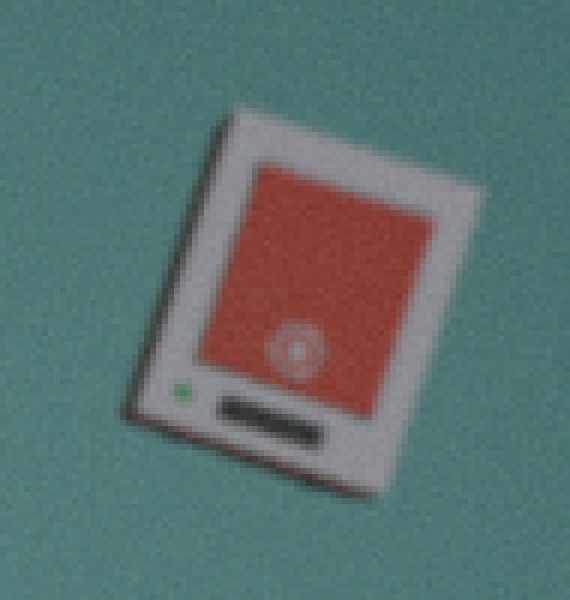

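The two views agree on the mark within about 2 mm: (572.5, -230.5) and (574, -230). I'll hover over it with the fingers shut and check with the wrist camera.

```bash
python3 -m inch '[[[-61,-69.2,8],[0,0,0],0],[[-61,-69.2,8],[0,0,0],0],[[-61,-69.2,8],[0,0,0],0],[[-61,-69.2,8],[0,0,0],0],[[-61,-69.2,8],[0,0,0],0],[[-61,-69.2,8],[0,0,0],0],[[-61,-69.2,8],[0,0,0],0],[[-61,-69.2,8],[0,0,0],0],[[-61,-69.2,8],[0,0,0],0],[[-61,-69.2,8],[0,0,0],0],[[-61,-69.2,8],[0,0,0],0],[[-61,-69.2,8],[0,0,0],0],[[-61,-69.2,8],[0,0,0],0],[[-61,-69.2,8],[0,0,0],0],[[-61,-69.2,8],[0,0,0],0],[[-61,-69.2,8],[0,0,0],0],[[-61,-69.2,8],[0,0,0],0],[[-61,-69.2,8],[0,0,0],0],[[-61,-69.2,8],[0,0,0],0],[[-61,-69.2,8],[0,0,0],0]]'
```

```text
time: 2.15
tool_pos: [572.3, -234.0, 160.9]
tcp_rot: [-180.0, -0.1, 166.4]
ft_force: [-0.6, -0.1, 1.0]
finger_gap: -0.4
```

```bash
cat > look.py <<'E'
from h import *
from scipy.spatial.transform import Rotation as R
import sys
s=telemetry.sense(); im=viewer.snapshot("wrist")
cv2.imwrite(f"pics/{sys.argv[1]}.png",im[:,:,::-1])
T=np.eye(4);T[:3,:3]=R.from_euler('xyz',s['tcp_rot'],degrees=True).as_matrix();T[:3,3]=s['tool_pos']
cm=viewer.camera_model("wrist");Tc=T@cm['mount']
np.save("Tc.npy",Tc);print(s['time'],s['tool_pos'],s['tcp_rot'],s['ft_force'],s['finger_gap'])
E
python3 look.py c1
```

```text
2.15 [ 572.27461949 -234.02219291  160.93172514] [-1.79978284e+02 -6.15568734e-02  1.66419793e+02] [-0.56317857 -0.09960109  0.99868744] -0.44483377277044506
```

View pics/c1.png

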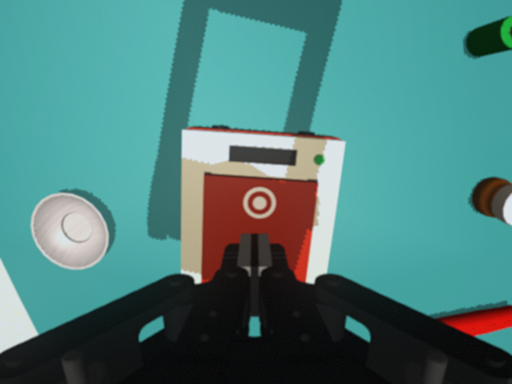

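The mark appears at (260,203) and the closed fingertip at (255,235).

Run:
```python
from h import *
im=cv2.imread("pics/c1.png")[:,:,::-1];cm=viewer.camera_model("wrist");T=np.load("Tc.npy")
m=1-redmask(im); a=im.astype(int)
w=((a[:,:,1]>110)).astype(np.uint8);k=np.zeros_like(w);k[183:224,238:282]=1;w*=k
n,l,s,c=cv2.connectedComponentsWithStats(w)
print(s,c)
for i in range(1,n): print(cast(cm,[c[i]],70,T))
print(cast(cm,[[205,173.5],[317,181]],70,T))
```

```text
[[     0      0    512    384 196048]
 [   243    187     33     32    408]
 [   253    196     14     14    152]] [[255.48922713 191.46959418]
 [259.25245098 201.95588235]
 [259.32236842 202.65131579]]
[[ 570.40595915 -228.83103844   70.        ]]
[[ 570.94037613 -228.9039502    70.        ]]
[[ 540.3065039  -262.1754788    70.        ]
 [ 564.79856405 -184.10687445   70.        ]]
```

```bash
python3 -m inch '[[[0.1,0.1,2.5],[0,0,0],0],[[0.1,0.1,4.5],[0,0,0],0],[[0.1,0.1,6],[0,0,0],0],[[0.1,0.1,6.5],[0,0,0],0],[[0.1,0.1,6.5],[0,0,0],0],[[0.1,0.1,6.5],[0,0,0],0]]'; python3 look.py c2
```

```text
time: 2.8
tool_pos: [571.9, -229.6, 98.5]
tcp_rot: [-180.0, 0.1, 166.6]
ft_force: [-1.1, 0.6, 0.5]
finger_gap: -0.4
2.8 [ 571.9200696  -229.55667132   98.45393169] [-1.79983856e+02  7.93311131e-02  1.66624864e+02] [-1.07071369  0.55535304  0.53870124] -0.36203756950909377
```

View pics/c2.png

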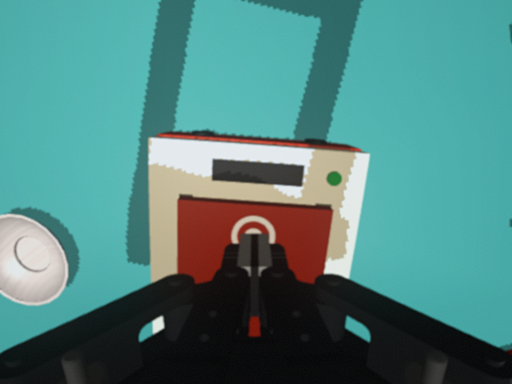

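Run:
```python
from h import *
cm=viewer.camera_model("wrist");T=np.load("Tc.npy")
im=cv2.imread("pics/c2.png");cv2.imwrite("pics/c2z.png",cv2.resize(im[190:280,200:310],None,fx=6,fy=6,interpolation=0))
print(cast(cm,[[253,216],[253,236],[254,237],[231,237],[275,237]],70,T))
```

```text
[[ 559.49525381 -226.37305107   70.        ]
 [ 570.78815594 -229.06135535   70.        ]
 [ 571.4915017  -228.6621999    70.        ]
 [ 568.57868216 -241.00708777   70.        ]
 [ 574.16843127 -217.39664286   70.        ]]
```

View pics/c2z.png

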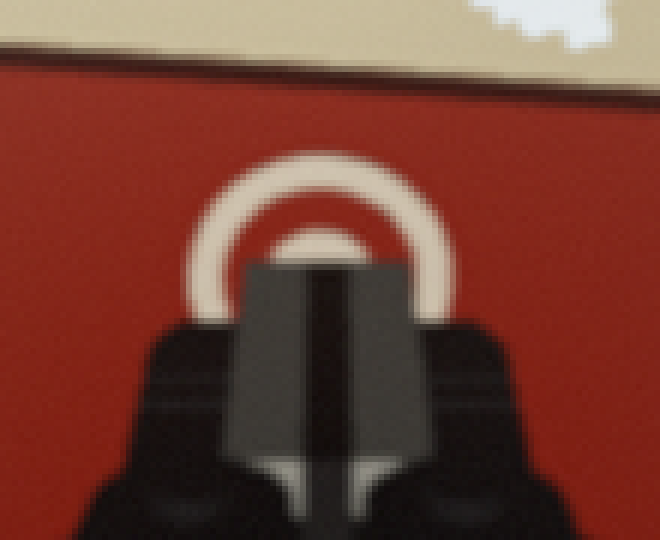

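Aligned within about 1.5 mm. Next is a slow press, watching the force.

```bash
python3 -m inch '[[[0.1,0,0.8],[0,0,0],0],[[0.1,0,1.4],[0,0,0],0],[[0.1,0,1.6],[0,0,0],0],[[0.1,0,1.8],[0,0,0],0],[[0.1,0,2.0],[0,0,0],0],[[0.1,0,2.2],[0,0,0],0],[[0.1,0,2.2],[0,0,0],0]]'
```

```text
time: 3.55
tool_pos: [570.3, -229.4, 75.5]
tcp_rot: [-180.0, -0.0, 166.6]
ft_force: [-2.9, 1.6, 4.5]
finger_gap: 0.1
```

```bash
python3 -m inch '[[[0,0,0.1],[0,0,0],0],[[0,0,0.2],[0,0,0],0],[[0,0,0.2],[0,0,0],0]]'
```

```text
time: 3.85
tool_pos: [570.4, -229.4, 74.7]
tcp_rot: [-180.0, -0.0, 166.6]
ft_force: [-8.1, 3.3, 13.3]
finger_gap: -0.2
```

The force rose to 13 N with almost no further travel, so the hatch is on its stop. Now release with a fast retreat, up and toward the front.

```bash
python3 -m inch '[[[0,0,-4],[0,0,0],0],[[1,0,-8],[0,0,0],0],[[4,0,-12],[0,0,0],0],[[7,0,-15],[0,0,0],0],[[10,0,-18],[0,0,0],0],[[12,0,-19],[0,0,0],0],[[12,0,-19],[0,0,0],0],[[12,0,-19],[0,0,0],0],[[12,0,-19],[0,0,0],0],[[12,0,-19],[0,0,0],0],[[12,0,-19],[0,0,0],0],[[12,0,-19],[0,0,0],0],[[12,0,-19],[0,0,0],0],[[12,0,-19],[0,0,0],0],[[12,0,-19],[0,0,0],0],[[12,0,-19],[0,0,0],0]]'
python3 - <<'E'
from h import *
for n in("scene","top"):
    cv2.imwrite(f"pics/d_{n}.png",viewer.snapshot(n)[:,:,::-1])
E
```

```text
time: 5.45
tool_pos: [453.6, -201.6, 263.3]
tcp_rot: [-180.0, 0.0, 166.6]
ft_force: [-0.7, 0.4, 0.5]
finger_gap: -0.1
```

View pics/d_scene.png

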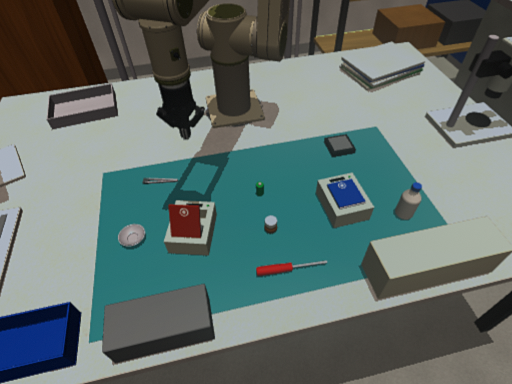

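View pics/d_top.png

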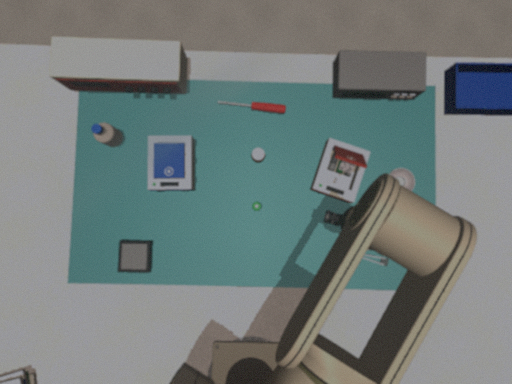

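The red hatch stands open: in the scene view its mark is up at (184,212), and the top view shows the compartment at (340,165). The blue hatch at (170,163) is shut and the packs haven't moved. I'll wait briefly and recheck that it holds.

```bash
python3 -m inch '[[[0,0,0],[0,0,0],0],[[0,0,0],[0,0,0],0],[[0,0,0],[0,0,0],0],[[0,0,0],[0,0,0],0],[[0,0,0],[0,0,0],0],[[0,0,0],[0,0,0],0],[[0,0,0],[0,0,0],0],[[0,0,0],[0,0,0],0]]'
python3 - <<'E'
from h import *
a=cv2.imread("pics/d_scene.png");b=viewer.snapshot("scene")[:,:,::-1]; cv2.imwrite("pics/e_scene.png",b)
o=cv2.imread("pics/a_scene.png")
for x in(a,b):print(cv2.boundingRect(redmask(x[190:250,160:220,::-1])))
d=cv2.absdiff(o,b).max(2)[185:260,100:460]; cv2.imwrite("pics/diff.png",cv2.resize(np.vstack([np.repeat(d[:,:,None],3,2)*2,b[185:260,100:460]]),None,fx=2,fy=2))
E
```

```text
time: 6.35
tool_pos: [453.6, -201.6, 263.3]
tcp_rot: [-180.0, 0.0, 166.6]
ft_force: [0.1, -0.0, 0.6]
finger_gap: 0.2
(9, 14, 31, 34)
(9, 14, 31, 34)
```

View pics/diff.png

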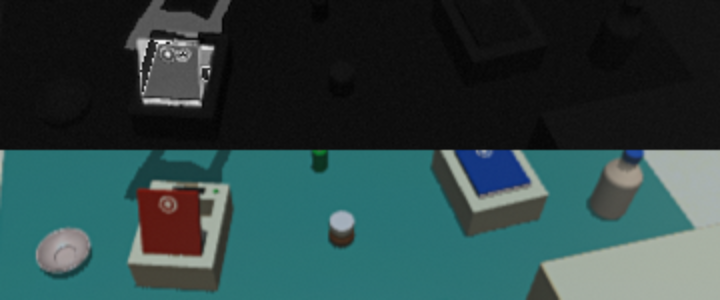

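The difference image shows change only at the red hatch, apart from the arm's shadow. The hatch is open and steady.

```bash
python3 -c "
from bench import r
print(r.hand_in())"
```

```text
the job is handed in; nothing more can be done
None
```

I pressed the brick-red hatch once at its round mark with the closed fingertips, then drew back up and toward the front. The hatch popped up and is standing open. I handed the job in at about 6.4 s of the 32 s allowed.

- **Press:** The fingers met the mark within about 1.5 mm. At the end of the press the force rose to about 13 N with under 1 mm more travel, so the hatch was on its stop. There was a sideways force of about 9 N at that moment, but the pack did not visibly move.
- **Hatch open:** Two scene views about 0.9 s apart showed the hatch in the same open position.
- **Rest of the scene:** In the part of the scene view I compared with the starting picture, only the red hatch and the arm's shadow had changed. That part held both packs, the jar, the dish and most of the bottle. The other things looked unmoved by eye in the last pictures, and the blue hatch is shut.
- **Arm:** It finished well clear of the pack, with the wrist force near zero.

No check failed. The camera views differed by 2–4 mm on where the mark was. I settled this with the close-up wrist view before pressing.

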